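# Zero and set the fine-focus stage by clicks

## Robot

A 6-joint arm with a two-finger parallel gripper is mounted at the origin on the work surface. World frame = base frame: x ahead of the robot, y to its left, z up, the work surface at z = 0. Lengths are in m, angles in rad, forces in N, time in s.
With the tool pointing down it reaches from about 0.35 to 0.775 m from the base axis. Payload 7.3 kg.
Tool frame: the origin (TCP) lies on the front face of the gripper's body, between the roots of the fingers; the fingertips stand 66 mm ahead of it and the grasp point (between the pads) lies 47 mm ahead of it; z points along the fingers, y is the direction in which the jaws open and shut (so a half turn about z gives the same grasp; the last joint's range is limited). The gripper opens to 92 mm and grips with 3 to 60 N. Pads are 19 mm wide; open, the fingers measure 130 mm over their backs; the gripper's body (75 mm by 190 mm) begins 47 mm behind the grasp point.
Start: joints at [1.064, 0.342, 1.524, -0, 1.275, -0.146], TCP at [0.185, 0.491, 0.292] pointing down, gripper open.
Joint ranges: [-2.53, 2.53], [-0.77, 2.02], [0.04, 2.7], [-1, 4.14], [0.28, 2.66], [-3.11, 3.11]. Speed limits (rad/s): [2.57, 2.57, 3.14, 3.14, 3.14, 3.14].

## Interface

Orientations are given as [roll, pitch, yaw] about the fixed x, y, z axes, in that order (R = Rz(yaw) Ry(pitch) Rx(roll)).
In Python, from cell import observe, read_camera, hand_in, search_frame, tip_of gives the robot as it stands. The module is installed in compiled form; this text tells all that it offers.
- The arm moves only by the tool apply_moves, never from a script. Its argument "motion" is a list of rows, each an object with "offset": the shift along the tool's x, y, z in mm, a list of three; "rotation": the turn, a rotation vector about the tool's x, y, z in rad, a list of three. In form: [{"offset": [x, y, z], "rotation": [rx, ry, rz]}, ...]. A call has 1 to 12 rows; each row shifts and turns the pose as measured when the row begins, along the tool's axes as they then stand; what a row does not reach is not made up. A row lasts 1/12 s, in which the tool goes at most 41.7 mm and 7.16 degrees, less where a joint would pass 70% of its speed; a pose out of reach is approached as far as the arm can. A call with a gripper value outside its range is refused whole. "grip" is the closure, from 0 (fully open) to 1 (shut), set as the call begins (left out, the last holds). The fingers move at their own pace and stop on an object; "grip_force" is the grip in N (left out, the last holds). Time passes only in rows, so rows that do not move let the fingers close. It gives the time, the measured TCP pose, the force and the opening at its end, in the units of the state.
- observe(): the state, without advancing time (a new reading comes with each control period).
- read_camera(name): name is "scene" or "top" or "wrist"; returns a dict with "img" (384x512x3 uint8, red, green, blue), "camera_matrix" (3x3 intrinsics, pixels), "D" ([k1, k2, p1, p2, k3] as OpenCV has them; the pictures are not rectified), "R" (3x3) and "t" (3): a world point X has camera coordinates R X + t; the wrist camera has in their place "tool_from_camera" (4x4, takes a point from camera to tool coordinates, whose origin is the TCP and whose axes are the flange's). Camera axes: x right, y down, z forward; pixel columns grow to the right and rows downward; lengths in m; the calibration is good to about 2 mm. A picture is of the moment at which its call begins: read the wrist's pose just before it. There is no depth.
- hand_in(): hands the job in, once; it reports no verdict.
Trained networks look in a picture, given as the dict that the camera call returned (one of the last four; its "shot" number tells which), for a name from the list of things; names that differ only in an ending like _2 or _b are one class to them, and where a whole thing is asked for, a point or a joint stands for the part that bears it (a point fixed in the world has none). Each returns a list of dicts, best first, with "score" (0 to 1); they miss things now and then, are a little off and sometimes report something else, mostly with a low value. They report only what shows in the picture. A call takes as long as a camera call. They do not tell look-alikes from the thing itself.
- search_frame(query, picture): "location" ([x, y, z] in m, in world coordinates, good to about 4 mm: the middle of the surface that is visible of it).
- tip_of(query, picture): "location" ([x, y, z] in m, in world coordinates, good to about 4 mm: a listed point, or the origin of a listed thing).
The state is a dict: "time": time; "qpos": joint angles; "qvel": joint speeds; "joint_efforts": joint torques, N m; "tool_pos": TCP position; "tool_rot": TCP orientation; "contact_force": force on the tool from outside, world axes, zero at the start; "torque": the same for the moment, N m; "opening": finger opening in m.
Only numpy, scipy, OpenCV 4.12 (cv2) and the standard library are available. Lean on these libraries where they do the work, as an engineer would, in place of code of your own. Each camera call takes 0.05 s, during which the arm holds its last target.

## Task

Set the focus height of the small white specimen stage with the black knob on top of it: turn the knob anticlockwise (seen from above) until you feel the bottom stop, gently, without forcing the stop; then turn it clockwise exactly five clicks and let go. Leave the other things on the bench where they are.

Things in the scene. Friction and masses are not known exactly. Their poses are not given: they have to be found in the camera images.
- stand: White fine-focus stage, bolted down: foot 170 x 110 x 18 mm, column, and a head 72 x 76 mm whose flat top is 125 mm above the bench; on the head a black knurled knob. Origin on the bench under the column's front; z up, x away from the specimen table. Knob axis (vertical) at x = +12 mm, y = 0.
- knob_mid (a point): Fixed point on the knob's axis at mid-height of the knob, 151 mm above the bench. Knob: plain round, 42 mm diameter, 28 mm tall, unmarked, its underside 12 mm above the head's top. One click is 20 degrees; passing a click takes about 0.1 N m. The bottom stop, right below the lowest click, is sprung: within 4 degrees it resists with about 0.3 N m; forced 12 degrees past the lowest click it is spoilt.
- carriage (a joint): Height of the aluminium specimen table (64 x 80 mm, in front of the column) above its bottom-stop position, in m. Driven by the knob: only 0.1 mm per click, finer than this reading, 0 at the stop, up when the knob turns clockwise seen from above, clicks 0 to 12. It starts two to six clicks up. The clicks hold it when the knob is let go.
- cup: Bystander: open cardboard cup, 76 mm across, 95 mm tall, origin under its centre.
- vial: Bystander: amber glass jar with a white cap, 32 mm across, 70 mm tall, origin under its centre.
- brush: Bystander: small brush, 160 mm long, lying along its x axis, origin under its middle.
- tray: Bystander: low black open tray 100 x 140 x 22 mm, origin under its centre.
Things that resemble listed ones, but are neither listed nor needed, are in the scene too. Several things have the shape of the stand; the one meant has the colours described above.

How it is judged:
On the way:
1. the knob has been turned anticlockwise to the bottom stop (value of joint carriage below 2.5e-05 m), for 0.2 s.
At the end, for the whole second after the job is handed in: the knob rests in the fifth click above the bottom stop (carriage 0.5 mm above its stop, which is within 6 degrees of knob) and is let go (value of joint carriage between 0.00047 and 0.00053 m and velocity of joint carriage between -0.0002 and 0.0002 m/s); the robot touches nothing.
It fails at once if the bottom stop is forced: the knob is driven more than 12 degrees past the lowest click (value of joint carriage below -6e-05 m).
It fails at once if a bystander is moved (distance of any of cup, vial, brush, tray from where it was at the start of the episode above 0.02 m).
It also fails if it takes over 72 s, if anything falls off the work surface, if the arm or the gripper's body presses on something with over 40 N, if the wrist force passes 120 N, or if a joint passes its speed limit or range.

## Working session

There is one attempt and no reset: what is moved stays moved. The work goes in short steps, Python scripts to look and compute and a tool call to move; the robot and the scene stay as the last step left them, time stands still between calls to the robot, and variables do not carry over. Pictures are saved under pics/ and viewed, and the job is handed in when it is done.

Besides the shell and the picture viewer there is one more tool, called after "Call:" by a JSON object that holds its "op" and its "data". apply_moves: Moves the arm, as the interface text tells. Its arguments: {"type":"object","properties":{"motion":{"type":"array"},"grip":{"type":"number"},"grip_force":{"type":"number"}},"required":["motion"]}

```bash
mkdir -p pics
cat > h.py <<'E'
import cv2,numpy as np
from cell import *
def save(n,p): cv2.imwrite('pics/'+n+'.png',p['img'][:,:,::-1])
E
python3 - <<'E'
from h import *
o=observe();print(o)
for n in ['scene','top']:
    p=read_camera(n);save(n+'0',p)
    for q in ['stand','knob_mid']:
        for f in (search_frame,tip_of):
            print(n,q,f.__name__,[(np.round(r['location'],4).tolist(),round(r['score'],2)) for r in f(q,p)])
E
```

```text
{'time': 0.0, 'qpos': array([ 1.06399453e+00,  3.42724597e-01,  1.52504866e+00, -3.41521020e-05,
        1.27540310e+00, -1.45980333e-01]), 'qvel': array([ 0.00021204, -0.00025132, -0.0009116 , -0.000277  ,  0.00065645,
       -0.00094003]), 'joint_efforts': array([-2.88357387e-04, -4.31234694e+01, -2.44220406e+01,  7.18011567e-02,
        5.60596038e-02, -1.78287419e-04]), 'tool_pos': array([0.1851667 , 0.49091743, 0.29153287]), 'tool_rot': array([-3.14002104e+00, -1.98059781e-04,  2.78078100e+00]), 'contact_force': array([ 0.74344478, -0.25309804, -1.12739739]), 'torque': array([-0.01666281, -0.0133654 ,  0.01037755]), 'opening': 0.09173551194943372}
scene stand call [([0.5216, -0.0078, 0.0639], 0.93), ([0.6593, 0.336, 0.0584], 0.79), ([0.2737, 0.3389, 0.0661], 0.66), ([0.7565, -0.0685, 0.0507], 0.64)]
scene stand call [([0.7498, -0.0452, 0.0014], 0.82), ([0.2465, 0.3628, 0.0018], 0.75), ([0.6448, 0.362, -0.0017], 0.67), ([0.4955, 0.0118, 0.0035], 0.57)]
scene knob_mid call [([0.7594, -0.0663, 0.0533], 0.89), ([0.5202, -0.0079, 0.0636], 0.64)]
scene knob_mid call [([0.6548, 0.3474, 0.1509], 0.96), ([0.2529, 0.353, 0.1495], 0.77), ([0.5064, 0.0081, 0.1537], 0.76), ([0.7613, -0.0491, 0.1511], 0.57)]
top stand call [([0.7222, -0.0334, 0.0475], 0.84), ([0.4696, 0.0226, 0.0517], 0.82), ([0.2434, 0.3524, 0.0521], 0.58), ([0.6165, 0.3549, 0.0492], 0.58)]
top stand call [([0.2478, 0.3614, 0.0001], 0.89), ([0.497, 0.0133, 0.0039], 0.78), ([0.6447, 0.3588, 0.0007], 0.74), ([0.7482, -0.0429, 0.003], 0.67)]
top knob_mid call [([0.2401, 0.352, 0.0508], 0.86), ([0.617, 0.3536, 0.0495], 0.8), ([0.4678, 0.0212, 0.052], 0.79), ([0.7199, -0.0375, 0.0468], 0.7)]
top knob_mid call [([0.5097, 0.0046, 0.1523], 0.96), ([0.2581, 0.356, 0.1506], 0.7), ([0.654, 0.3532, 0.1503], 0.64), ([0.7576, -0.0433, 0.1542], 0.6)]
```

View pics/scene0.png

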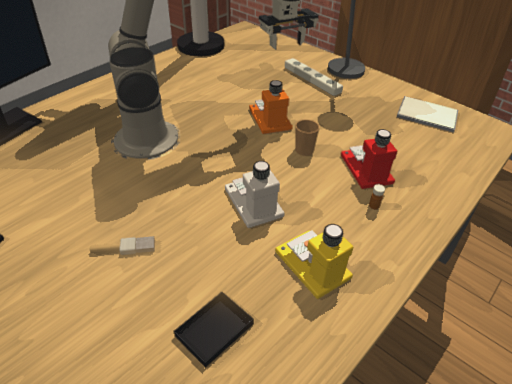

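View pics/top0.png

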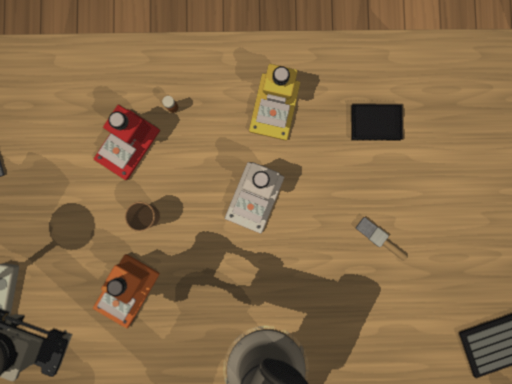

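Run:
```python
from h import *
for n in ['scene','top']:
    p=read_camera(n)
    for X in [(.508,.006,.151),(.255,.355,.151),(.654,.35,.151),(.759,-.046,.151)]:
        u,_=cv2.projectPoints(np.array([X]),cv2.Rodrigues(p['R'])[0],p['t'],p['camera_matrix'],p['D']); print(n,X,u.ravel().round())
```

```text
scene (0.508, 0.006, 0.151) [261. 171.]
scene (0.255, 0.355, 0.151) [275.  87.]
scene (0.654, 0.35, 0.151) [381. 138.]
scene (0.759, -0.046, 0.151) [331. 235.]
top (0.508, 0.006, 0.151) [261. 178.]
top (0.255, 0.355, 0.151) [117. 286.]
top (0.654, 0.35, 0.151) [119. 121.]
top (0.759, -0.046, 0.151) [280.  77.]
```

The top picture shows the white stand with its black knob at pixel (261,179); in the scene picture the knob is at (261,171). The coloured stands (yellow, red, orange) are look-alikes. I'll move above the white one.

Call:
{"op": "apply_moves", "data": {"motion": [{"offset":[-32,-23,0],"rotation":[0,0,0]},{"offset":[-32,-23,0],"rotation":[0,0,0]},{"offset":[-32,-23,0],"rotation":[0,0,0]},{"offset":[-32,-23,0],"rotation":[0,0,0]},{"offset":[-32,-23,0],"rotation":[0,0,0]},{"offset":[-32,-23,0],"rotation":[0,0,0]},{"offset":[-32,-23,0],"rotation":[0,0,0]},{"offset":[-32,-23,0],"rotation":[0,0,0]},{"offset":[-32,-23,0],"rotation":[0,0,0]},{"offset":[-32,-23,0],"rotation":[0,0,0]},{"offset":[-32,-23,0],"rotation":[0,0,0]},{"offset":[-32,-23,0],"rotation":[0,0,0]}], "grip": 0}}

```text
time: 1.6
tool_pos: [0.4548, 0.0872, 0.2926]
tool_rot: [3.135, 0.003, 2.795]
contact_force: [1.0, 1.2, 1.1]
opening: 0.0918
```

Call:
{"op": "apply_moves", "data": {"motion": [{"offset":[0,0,0],"rotation":[0,0,0.125]},{"offset":[0,0,0],"rotation":[0,0,0.125]},{"offset":[0,0,0],"rotation":[0,0,0.125]},{"offset":[0,0,0],"rotation":[0,0,0.125]},{"offset":[0,0,0],"rotation":[0,0,0.125]},{"offset":[0,0,0],"rotation":[0,0,0.125]},{"offset":[0,0,0],"rotation":[0,0,0.125]},{"offset":[0,0,0],"rotation":[0,0,0.125]},{"offset":[0,0,0],"rotation":[0,0,0.125]},{"offset":[0,0,0],"rotation":[0,0,0.125]},{"offset":[0,0,0],"rotation":[0,0,0.125]},{"offset":[0,0,0],"rotation":[0,0,0.125]}]}}

```text
time: 2.6
tool_pos: [0.4603, 0.0769, 0.2928]
tool_rot: [3.134, -0.005, 1.289]
contact_force: [-1.1, -0.4, -0.5]
opening: 0.0921
```

Call:
{"op": "apply_moves", "data": {"motion": [{"offset":[0,0,0],"rotation":[0,0,0.125]},{"offset":[0,0,0],"rotation":[0,0,0.125]},{"offset":[0,0,0],"rotation":[0,0,0.125]},{"offset":[0,0,0],"rotation":[0,0,0.125]},{"offset":[0,0,0],"rotation":[0,0,0.125]},{"offset":[0,0,0],"rotation":[0,0,0.125]},{"offset":[0,0,0],"rotation":[0,0,0.125]},{"offset":[0,0,0],"rotation":[0,0,0.125]}]}}

```text
time: 3.27
tool_pos: [0.4602, 0.0769, 0.2934]
tool_rot: [-3.141, -0.01, 0.289]
contact_force: [0.2, 0.8, 0.3]
opening: 0.0917
```

```bash
cat >> h.py <<'E'
from scipy.spatial.transform import Rotation as Ro
def delta(X):
    o=observe();R=Ro.from_euler('xyz',o['tool_rot']).as_matrix()
    return (R.T@(np.array(X)-o['tool_pos'])*1000).round(1)
def st():
    o=observe();print(round(o['time'],2),'pos',o['tool_pos'].round(4),'rot',o['tool_rot'].round(3),'q',o['qpos'].round(3),'F',o['contact_force'].round(2),'T',o['torque'].round(3),'op',round(o['opening'],4))
E
python3 - <<'E'
from h import *
st()
o=observe();p=read_camera('wrist');save('w1',p)
for q in ['knob_mid']: print(tip_of(q,p))
T=p['tool_from_camera'];R=Ro.from_euler('xyz',o['tool_rot']).as_matrix()
W=np.eye(4);W[:3,:3]=R;W[:3,3]=o['tool_pos'];C=np.linalg.inv(W@T)
print(cv2.projectPoints(np.array([(.508,.006,.165),(.508,.006,.137),(.255,.355,.165)]),cv2.Rodrigues(C[:3,:3])[0],C[:3,3],p['camera_matrix'],p['D'])[0].round(1),p['camera_matrix'])
print(delta((.508,.006,.292)))
E
```

```text
3.27 pos [0.4602 0.0769 0.2934] rot [-3.141 -0.01   0.289] q [-1.000e-03  2.290e-01  1.680e+00  3.000e-03  1.222e+00  1.280e+00] F [0.2  0.82 0.3 ] T [-0.019  0.18  -0.058] op 0.0917
[{'location': [0.5047, 0.0058, 0.1557], 'score': 0.69}]
[[[ 377.7  174.8]]

 [[ 364.9  165.8]]

 [[-162.5  353.8]]] [[335.18507413   0.         256.02271793]
 [  0.         335.18507413 191.64721488]
 [  0.           0.           1.        ]]
[25.2 81.7  1.7]
```

View pics/w1.png

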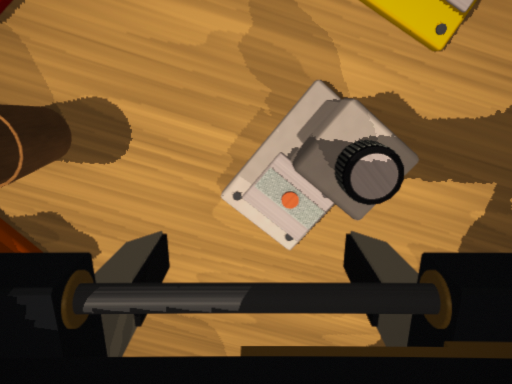

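Call:
{"op": "apply_moves", "data": {"motion": [{"offset":[8,27,0],"rotation":[0,0,0]},{"offset":[8,27,0],"rotation":[0,0,0]},{"offset":[9,27,0],"rotation":[0,0,0]},{"offset":[0,0,0],"rotation":[0,0,0]},{"offset":[0,0,0],"rotation":[0,0,0]}]}}

```text
time: 3.78
tool_pos: [0.5093, 0.005, 0.2939]
tool_rot: [-3.142, -0.011, 0.319]
contact_force: [-0.4, -0.5, -0.2]
opening: 0.0924
```

Run:
```python
from h import *
st()
o=observe();p=read_camera('wrist');save('w2',p)
for q in ['knob_mid']: print(tip_of(q,p))
T=p['tool_from_camera'];R=Ro.from_euler('xyz',o['tool_rot']).as_matrix()
W=np.eye(4);W[:3,:3]=R;W[:3,3]=o['tool_pos'];C=np.linalg.inv(W@T)
print(cv2.projectPoints(np.array([(.508,.006,.165),(.508,.006,.137),(.518,.006,.165),(.508,.016,.165)]),cv2.Rodrigues(C[:3,:3])[0],C[:3,3],p['camera_matrix'],p['D'])[0].round(1))
print(T.round(3))
print(delta((.508,.006,.292)))
```

```text
3.78 pos [0.5093 0.005  0.2939] rot [-3.142 -0.011  0.319] q [-0.143  0.307  1.57   0.005  1.254  1.107] F [-0.41 -0.46 -0.23] T [-0.074  0.189  0.006] op 0.0924
[{'location': [0.504, 0.0035, 0.153], 'score': 0.6}]
[[[255.6 211.4]]

 [[255.6 199. ]]

 [[260.  198.6]]

 [[242.  207.2]]]
[[-0.001 -0.953 -0.302  0.082]
 [ 1.    -0.001 -0.    -0.001]
 [ 0.    -0.302  0.953 -0.092]
 [ 0.     0.     0.     1.   ]]
[-0.8 -0.6  2. ]
```

View pics/w2.png

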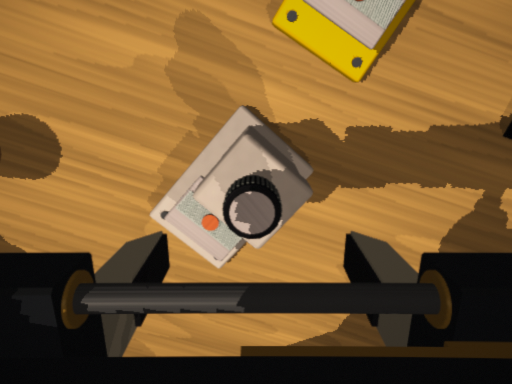

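The wrist view shows the white stand's knob cap centred at about (253,210), against a predicted (256,211). That puts the knob axis near (0.508, 0.0075). Descending.

Call:
{"op": "apply_moves", "data": {"motion": [{"offset":[0,-3,29],"rotation":[0,-0.01,0]},{"offset":[0,0,29],"rotation":[0,0,0]},{"offset":[0,0,20],"rotation":[0,0,0]},{"offset":[0,0,0],"rotation":[0,0,0]},{"offset":[0,0,0],"rotation":[0,0,0]}]}}

```text
time: 4.3
tool_pos: [0.5071, 0.0127, 0.216]
tool_rot: [3.14, -0.005, 0.33]
contact_force: [0.2, 0.1, 0.0]
opening: 0.0915
```

Run:
```python
from h import *
st()
print(delta((.508,.0075,.204)))
p=read_camera('wrist');save('w3',p)
p=read_camera('scene');save('s3',p)
st()
```

```text
4.3 pos [0.5071 0.0127 0.216 ] rot [ 3.14  -0.005  0.33 ] q [-1.270e-01  3.840e-01  1.689e+00  1.000e-03  1.063e+00  1.113e+00] F [0.24 0.05 0.04] T [-0.087  0.115  0.017] op 0.0915
[-0.9  5.2 12. ]
4.4 pos [0.5075 0.0125 0.2168] rot [ 3.14  -0.007  0.33 ] q [-1.270e-01  3.830e-01  1.688e+00  1.000e-03  1.064e+00  1.114e+00] F [-0.3  -0.63 -0.31] T [-0.052  0.168  0.071] op 0.0917
```

View pics/w3.png

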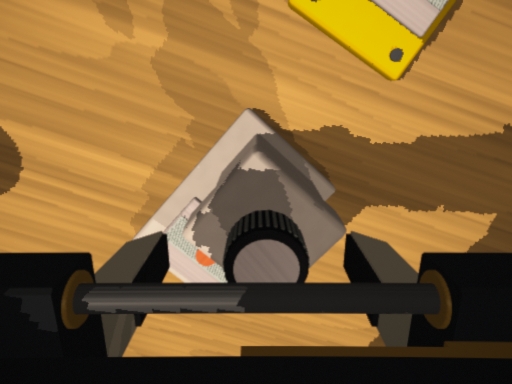

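View pics/s3.png

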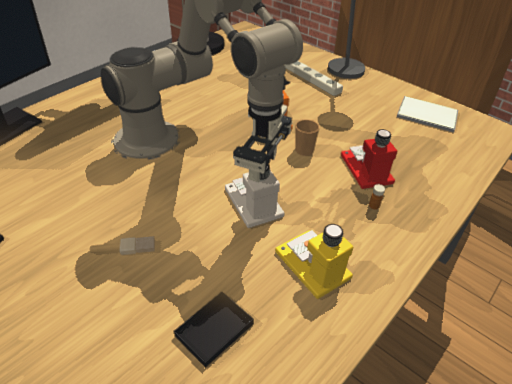

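The knob is centred at column 266 and the finger midpoint at 256, so the fingers need to go about 5 mm along +y. That agrees with the computed delta.

Call:
{"op": "apply_moves", "data": {"motion": [{"offset":[-1,5,6],"rotation":[0,-0.005,0]},{"offset":[0,0,8],"rotation":[0,0,0]},{"offset":[0,0,0],"rotation":[0,0,0]},{"offset":[0,0,0],"rotation":[0,0,0]}]}}

```text
time: 4.73
tool_pos: [0.5101, 0.007, 0.2056]
tool_rot: [3.136, -0.008, 0.331]
contact_force: [-0.1, 0.1, -0.1]
opening: 0.0916
```

```bash
cat >> h.py <<'E'
def tz(n=4):
    L=[];Fs=[]
    for i in range(n):
        o=observe();L.append(o['torque']);Fs.append(o['contact_force']);read_camera('top')
    print('T',np.mean(L,0).round(3),'sdz',np.std(np.array(L)[:,2]).round(3),'F',np.mean(Fs,0).round(2),'yaw deg',np.degrees(o['tool_rot'][2]).round(2),'q6',round(o['qpos'][5],3),'op',round(o['opening'],4),'pos',o['tool_pos'].round(4),'t',round(o['time'],2))
E
python3 - <<'E'
from h import *
st()
print(delta((.508,.0075,.204)))
tz(6)
E
```

```text
4.73 pos [0.5101 0.007  0.2056] rot [ 3.136 -0.008  0.331] q [-0.136  0.4    1.697 -0.002  1.035  1.105] F [-0.09  0.15 -0.05] T [-0.065  0.177  0.006] op 0.0916
[-1.8 -1.2  1.6]
T [-0.08   0.166 -0.005] sdz 0.015 F [-0.08  0.14 -0.19] yaw deg 18.98 q6 1.105 op 0.0919 pos [0.5099 0.0071 0.2056] t 4.98
```

Call:
{"op": "apply_moves", "data": {"motion": [{"offset":[-1,0,1],"rotation":[0,0,0]},{"offset":[0,0,0],"rotation":[0,0,0]},{"offset":[0,0,0],"rotation":[0,0,0]},{"offset":[0,0,0],"rotation":[0,0,0]},{"offset":[0,0,0],"rotation":[0,0,0]},{"offset":[0,0,0],"rotation":[0,0,0]},{"offset":[0,0,0],"rotation":[0,0,0]},{"offset":[0,0,0],"rotation":[0,0,0]}], "grip": 1, "grip_force": 12}}

```text
time: 5.7
tool_pos: [0.5087, 0.0073, 0.2046]
tool_rot: [3.137, -0.008, 0.331]
contact_force: [-5.5, 17.1, 3.7]
opening: 0.0431
```

Run:
```python
from h import *
tz(4)
```

```text
T [ 1.362  0.549 -0.02 ] sdz 0.024 F [-2.32  7.83  1.95] yaw deg 18.97 q6 1.104 op 0.0419 pos [0.5084 0.008  0.2046] t 5.85
```

Call:
{"op": "apply_moves", "data": {"motion": [{"offset":[0,-0.5,0],"rotation":[0,0,-0.06]},{"offset":[0,0,0],"rotation":[0,0,-0.06]},{"offset":[0,0,0],"rotation":[0,0,-0.06]}]}}

```text
time: 6.15
tool_pos: [0.5082, 0.0086, 0.2046]
tool_rot: [3.137, -0.007, 0.517]
contact_force: [-0.2, 1.0, -0.3]
opening: 0.0416
```

Run:
```python
from h import *
tz(3)
```

```text
T [0.112 0.213 0.035] sdz 0.028 F [-0.5   0.6   0.05] yaw deg 29.49 q6 0.922 op 0.0416 pos [0.5082 0.0086 0.2046] t 6.25
```

Call:
{"op": "apply_moves", "data": {"motion": [{"offset":[0,0,0],"rotation":[0,0,-0.06]},{"offset":[0,0,0],"rotation":[0,0,-0.06]}]}}

```text
time: 6.47
tool_pos: [0.5081, 0.0088, 0.2046]
tool_rot: [3.137, -0.006, 0.631]
contact_force: [0.0, 0.8, 0.5]
opening: 0.0414
```

Run:
```python
from h import *
tz(3)
```

```text
T [0.105 0.221 0.063] sdz 0.017 F [-0.06  0.79  0.43] yaw deg 36.05 q6 0.807 op 0.0415 pos [0.5081 0.0088 0.2046] t 6.57
```

Call:
{"op": "apply_moves", "data": {"motion": [{"offset":[0,0,0],"rotation":[0,0,-0.06]},{"offset":[0,0,0],"rotation":[0,0,-0.06]}]}}

```text
time: 6.78
tool_pos: [0.5079, 0.009, 0.2046]
tool_rot: [3.137, -0.006, 0.743]
contact_force: [-0.3, 0.5, 1.5]
opening: 0.0416
```

Run:
```python
from h import *
tz(3)
```

```text
T [ 0.163  0.268 -0.074] sdz 0.01 F [-0.94  0.9   1.02] yaw deg 42.51 q6 0.695 op 0.0415 pos [0.5079 0.009  0.2046] t 6.88
```

Call:
{"op": "apply_moves", "data": {"motion": [{"offset":[0,0,0],"rotation":[0,0,-0.08]},{"offset":[0,0,0],"rotation":[0,0,-0.08]},{"offset":[0,0,0],"rotation":[0,0,-0.08]},{"offset":[0,0,0],"rotation":[0,0,-0.08]}]}}

```text
time: 7.27
tool_pos: [0.5074, 0.0095, 0.2046]
tool_rot: [3.137, -0.004, 1.057]
contact_force: [-0.2, 1.7, 1.0]
opening: 0.0419
```

Run:
```python
from h import *
tz(3)
```

```text
T [ 0.177  0.332 -0.038] sdz 0.015 F [-1.02  1.8   1.32] yaw deg 60.43 q6 0.382 op 0.0415 pos [0.5074 0.0095 0.2046] t 7.37
```

Call:
{"op": "apply_moves", "data": {"motion": [{"offset":[0,0,0],"rotation":[0,0,-0.05]}]}}

```text
time: 7.5
tool_pos: [0.5073, 0.0095, 0.2046]
tool_rot: [3.137, -0.004, 1.098]
contact_force: [-0.8, 0.6, 0.0]
opening: 0.0419
```

Run:
```python
from h import *
tz(3)
```

```text
T [ 0.209  0.354 -0.079] sdz 0.004 F [-1.28  1.42  0.59] yaw deg 62.98 q6 0.337 op 0.0418 pos [0.5073 0.0095 0.2046] t 7.6
```

Call:
{"op": "apply_moves", "data": {"motion": [{"offset":[0,0,0],"rotation":[0,0,-0.05]}]}}

```text
time: 7.73
tool_pos: [0.5072, 0.0095, 0.2046]
tool_rot: [3.137, -0.004, 1.145]
contact_force: [-1.6, 1.5, 1.5]
opening: 0.0415
```

Run:
```python
from h import *
tz(3)
```

```text
T [ 0.244  0.39  -0.088] sdz 0.02 F [-1.69  1.5   1.5 ] yaw deg 65.68 q6 0.29 op 0.0418 pos [0.5072 0.0095 0.2046] t 7.83
```

Call:
{"op": "apply_moves", "data": {"motion": [{"offset":[0,0,0],"rotation":[0,0,-0.05]}]}}

```text
time: 7.97
tool_pos: [0.5071, 0.0096, 0.2046]
tool_rot: [3.137, -0.003, 1.192]
contact_force: [-1.9, 1.6, 2.2]
opening: 0.0419
```

Run:
```python
from h import *
tz(3)
```

```text
T [ 0.258  0.399 -0.012] sdz 0.031 F [-1.97  1.64  1.65] yaw deg 68.39 q6 0.243 op 0.0417 pos [0.5071 0.0096 0.2046] t 8.07
```

Call:
{"op": "apply_moves", "data": {"motion": [{"offset":[0,0,0],"rotation":[0,0,-0.07]},{"offset":[0,0,0],"rotation":[0,0,-0.07]},{"offset":[0,0,0],"rotation":[0,0,-0.07]}]}}

```text
time: 8.37
tool_pos: [0.5067, 0.0097, 0.2046]
tool_rot: [3.138, -0.002, 1.401]
contact_force: [-2.2, 1.4, 2.2]
opening: 0.0417
```

Run:
```python
from h import *
tz(3)
```

```text
T [ 0.199  0.489 -0.079] sdz 0.017 F [-2.02  1.53  2.23] yaw deg 80.13 q6 0.038 op 0.0415 pos [0.5067 0.0097 0.2046] t 8.47
```

Call:
{"op": "apply_moves", "data": {"motion": [{"offset":[0,0,0],"rotation":[0,0,-0.05]}]}}

```text
time: 8.6
tool_pos: [0.5066, 0.0097, 0.2046]
tool_rot: [3.138, -0.002, 1.442]
contact_force: [-2.0, 1.9, 2.5]
opening: 0.0417
```

Run:
```python
from h import *
tz(3)
```

```text
T [ 0.245  0.515 -0.106] sdz 0.023 F [-2.23  1.58  2.17] yaw deg 82.74 q6 -0.008 op 0.0419 pos [0.5066 0.0097 0.2046] t 8.7
```

Call:
{"op": "apply_moves", "data": {"motion": [{"offset":[0,0,0],"rotation":[0,0,-0.04]}]}}

```text
time: 8.83
tool_pos: [0.5065, 0.0098, 0.2046]
tool_rot: [3.138, -0.002, 1.48]
contact_force: [-2.7, 1.3, 1.9]
opening: 0.0418
```

Run:
```python
from h import *
tz(3)
```

```text
T [ 0.228  0.535 -0.085] sdz 0.027 F [-2.72  2.09  1.93] yaw deg 84.85 q6 -0.045 op 0.0417 pos [0.5065 0.0097 0.2046] t 8.93
```

Call:
{"op": "apply_moves", "data": {"motion": [{"offset":[0,0,0],"rotation":[0,0,-0.04]}]}}

```text
time: 9.07
tool_pos: [0.5064, 0.0097, 0.2046]
tool_rot: [3.138, -0.002, 1.518]
contact_force: [-4.0, 1.7, 3.1]
opening: 0.0418
```

Run:
```python
from h import *
tz(3)
```

```text
T [ 0.248  0.565 -0.085] sdz 0.018 F [-3.15  1.87  2.97] yaw deg 87.02 q6 -0.083 op 0.0419 pos [0.5064 0.0097 0.2046] t 9.17
```

Call:
{"op": "apply_moves", "data": {"motion": [{"offset":[0,0,0],"rotation":[0,0,-0.05]}]}}

```text
time: 9.3
tool_pos: [0.5063, 0.0097, 0.2046]
tool_rot: [3.138, -0.002, 1.566]
contact_force: [-3.4, 1.4, 2.7]
opening: 0.0421
```

Run:
```python
from h import *
tz(4)
```

```text
T [0.249 0.605 0.03 ] sdz 0.021 F [-3.35  1.58  2.7 ] yaw deg 89.71 q6 -0.129 op 0.0417 pos [0.5063 0.0098 0.2046] t 9.45
```

Call:
{"op": "apply_moves", "data": {"motion": [{"offset":[0,0,0],"rotation":[0,0,-0.05]}]}}

```text
time: 9.58
tool_pos: [0.5062, 0.0098, 0.2046]
tool_rot: [3.138, -0.001, 1.614]
contact_force: [-3.7, 1.2, 3.8]
opening: 0.0415
```

Run:
```python
from h import *
tz(4)
```

```text
T [0.218 0.664 0.096] sdz 0.017 F [-4.01  1.35  3.14] yaw deg 92.46 q6 -0.177 op 0.0413 pos [0.5062 0.0097 0.2046] t 9.73
```

Call:
{"op": "apply_moves", "data": {"motion": [{"offset":[0,-0.5,0],"rotation":[0,0,-0.06]},{"offset":[0,0,0],"rotation":[0,0,-0.06]}]}}

```text
time: 9.95
tool_pos: [0.5059, 0.0098, 0.2046]
tool_rot: [3.138, -0.001, 1.732]
contact_force: [-5.3, 0.8, 3.0]
opening: 0.0416
```

Run:
```python
from h import *
tz(4)
```

```text
T [ 0.217  0.772 -0.008] sdz 0.011 F [-4.38  1.24  2.83] yaw deg 99.05 q6 -0.293 op 0.0419 pos [0.5059 0.0097 0.2046] t 10.1
```

Call:
{"op": "apply_moves", "data": {"motion": [{"offset":[0,0,0],"rotation":[0,0,-0.05]}]}}

```text
time: 10.23
tool_pos: [0.5058, 0.0097, 0.2046]
tool_rot: [3.138, -0.001, 1.776]
contact_force: [-4.6, 1.8, 4.0]
opening: 0.0415
```

Run:
```python
from h import *
tz(4)
```

```text
T [ 0.178  0.805 -0.104] sdz 0.022 F [-4.46  1.68  3.54] yaw deg 101.76 q6 -0.34 op 0.0414 pos [0.5058 0.0097 0.2046] t 10.38
```

Call:
{"op": "apply_moves", "data": {"motion": [{"offset":[0,0,0],"rotation":[0,0,-0.04]}]}}

```text
time: 10.52
tool_pos: [0.5057, 0.0097, 0.2046]
tool_rot: [3.138, -0.001, 1.814]
contact_force: [-4.6, 1.1, 3.6]
opening: 0.0418
```

Run:
```python
from h import *
tz(4)
```

```text
T [ 0.199  0.832 -0.105] sdz 0.031 F [-4.3   1.66  3.37] yaw deg 103.93 q6 -0.378 op 0.0414 pos [0.5057 0.0097 0.2046] t 10.67
```

Call:
{"op": "apply_moves", "data": {"motion": [{"offset":[0,0,0],"rotation":[0,0,-0.04]}]}}

```text
time: 10.8
tool_pos: [0.5056, 0.0097, 0.2046]
tool_rot: [3.138, -0.001, 1.852]
contact_force: [-4.5, 1.4, 4.5]
opening: 0.042
```

Run:
```python
from h import *
tz(4)
```

```text
T [ 0.175  0.891 -0.07 ] sdz 0.01 F [-4.85  1.26  4.52] yaw deg 106.13 q6 -0.416 op 0.0414 pos [0.5056 0.0097 0.2046] t 10.95
```

Call:
{"op": "apply_moves", "data": {"motion": [{"offset":[0,-0.5,0],"rotation":[0,0,-0.07]},{"offset":[0,0,0],"rotation":[0,0,-0.07]},{"offset":[0,0,0],"rotation":[0,0,-0.07]}]}}

```text
time: 11.25
tool_pos: [0.5051, 0.0095, 0.2046]
tool_rot: [3.139, 0.0, 2.063]
contact_force: [-5.2, 1.5, 4.6]
opening: 0.0416
```

Run:
```python
from h import *
tz(4)
```

```text
T [ 0.109  0.954 -0.008] sdz 0.02 F [-5.44  0.96  4.11] yaw deg 118.01 q6 -0.624 op 0.0414 pos [0.5052 0.0095 0.2046] t 11.4
```

Call:
{"op": "apply_moves", "data": {"motion": [{"offset":[0,0,0],"rotation":[0,0,-0.05]}]}}

```text
time: 11.53
tool_pos: [0.505, 0.0094, 0.2046]
tool_rot: [3.139, 0.0, 2.107]
contact_force: [-4.7, 1.0, 4.5]
opening: 0.0416
```

Run:
```python
from h import *
tz(4)
```

```text
T [ 0.117  0.941 -0.273] sdz 0.016 F [-4.63  0.79  4.01] yaw deg 120.72 q6 -0.671 op 0.0418 pos [0.5051 0.0094 0.2046] t 11.68
```

The torque jumped to −0.27 N m about 2° past a click; normal detents peak at about 0.1. That is the bottom stop, five clicks below the start. I'll back off to the click, release and regrasp centred.

Call:
{"op": "apply_moves", "data": {"motion": [{"offset":[0,0,0],"rotation":[0,0,0.04]},{"offset":[0,0,0],"rotation":[0,0,0]},{"offset":[0,0,0],"rotation":[0,0,0]},{"offset":[0,0,0],"rotation":[0,0,0]}]}}

```text
time: 12.07
tool_pos: [0.5051, 0.0095, 0.2046]
tool_rot: [3.138, 0.0, 2.061]
contact_force: [-5.2, 1.3, 3.8]
opening: 0.0417
```

Run:
```python
from h import *
tz(4)
```

```text
T [0.199 0.822 0.001] sdz 0.024 F [-4.6   1.34  3.59] yaw deg 118.09 q6 -0.625 op 0.0415 pos [0.5051 0.0095 0.2046] t 12.22
```

Call:
{"op": "apply_moves", "data": {"motion": [{"offset":[0,0,0],"rotation":[0,0,0]},{"offset":[0,0,0],"rotation":[0,0,0]},{"offset":[0,0,0],"rotation":[0,0,0]},{"offset":[0,0,0],"rotation":[0,0,0]},{"offset":[0,0,0],"rotation":[0,0,0]},{"offset":[0,0,0],"rotation":[0,0,0]}], "grip": 0.3}}

```text
time: 12.77
tool_pos: [0.5087, 0.0083, 0.2047]
tool_rot: [3.132, 0.006, 2.061]
contact_force: [0.5, 0.1, -0.8]
opening: 0.0641
```

Run:
```python
from h import *
tz(4);st();print(delta((.5055,.0092,.2046)))
```

```text
T [-0.085  0.027 -0.002] sdz 0.023 F [ 0.32 -0.06 -0.38] yaw deg 118.08 q6 -0.625 op 0.0639 pos [0.5085 0.0084 0.2047] t 12.92
12.97 pos [0.5084 0.0084 0.2047] rot [3.132 0.006 2.061] q [-1.350e-01  3.980e-01  1.704e+00  1.000e-03  1.029e+00 -6.250e-01] F [ 0.71 -0.74  0.36] T [-0.102  0.044 -0.018] op 0.0642
[ 2.1 -2.2  0.1]
```

Call:
{"op": "apply_moves", "data": {"motion": [{"offset":[1,-3,0],"rotation":[0,0,0]},{"offset":[0,0,0],"rotation":[0,0,0]},{"offset":[0,0,0],"rotation":[0,0,0]}]}}

```text
time: 13.22
tool_pos: [0.5049, 0.0079, 0.2046]
tool_rot: [3.132, 0.006, 2.061]
contact_force: [0.2, -1.1, -0.3]
opening: 0.0643
```

Call:
{"op": "apply_moves", "data": {"motion": [{"offset":[0,0,0],"rotation":[0,0,0]},{"offset":[0,0,0],"rotation":[0,0,0]},{"offset":[0,0,0],"rotation":[0,0,0]},{"offset":[0,0,0],"rotation":[0,0,0]},{"offset":[0,0,0],"rotation":[0,0,0]},{"offset":[0,0,0],"rotation":[0,0,0]}], "grip": 1, "grip_force": 15}}

```text
time: 13.72
tool_pos: [0.5053, 0.0081, 0.2048]
tool_rot: [3.131, 0.006, 2.061]
contact_force: [0.7, -0.8, 0.2]
opening: 0.0418
```

Run:
```python
from h import *
tz(4)
```

```text
T [-0.078  0.102  0.004] sdz 0.028 F [ 0.58  0.15 -0.11] yaw deg 118.08 q6 -0.627 op 0.0417 pos [0.5053 0.008  0.2048] t 13.87
```

Call:
{"op": "apply_moves", "data": {"motion": [{"offset":[0,0,0],"rotation":[0,0,0.07]},{"offset":[0,0,0],"rotation":[0,0,0]}]}}

```text
time: 14.08
tool_pos: [0.5053, 0.0081, 0.2048]
tool_rot: [3.13, 0.005, 1.989]
contact_force: [0.6, 1.5, -0.9]
opening: 0.0415
```

Run:
```python
from h import *
tz(4)
```

```text
T [-0.06   0.074  0.094] sdz 0.025 F [ 1.07  0.83 -0.26] yaw deg 114.2 q6 -0.56 op 0.0413 pos [0.5053 0.0081 0.2048] t 14.23
```

Call:
{"op": "apply_moves", "data": {"motion": [{"offset":[0,0,0],"rotation":[0,0,0.07]},{"offset":[0,0,0],"rotation":[0,0,0.07]},{"offset":[0,0,0],"rotation":[0,0,0.07]},{"offset":[0,0,0],"rotation":[0,0,0.07]},{"offset":[0,0,0],"rotation":[0,0,0.07]},{"offset":[0,0,0],"rotation":[0,0,0.07]}]}}

```text
time: 14.78
tool_pos: [0.5056, 0.0081, 0.2049]
tool_rot: [3.128, -0.0, 1.562]
contact_force: [1.7, 0.1, -0.7]
opening: 0.0415
```

Run:
```python
from h import *
tz(4)
```

```text
T [-0.008  0.093  0.036] sdz 0.015 F [ 1.62  0.15 -0.37] yaw deg 89.81 q6 -0.134 op 0.0418 pos [0.5056 0.0082 0.2048] t 14.93
```

Call:
{"op": "apply_moves", "data": {"motion": [{"offset":[0,0,0],"rotation":[0,0,0.07]},{"offset":[0,0,0],"rotation":[0,0,0.07]},{"offset":[0,0,0],"rotation":[0,0,0.07]},{"offset":[0,0,0],"rotation":[0,0,0.07]},{"offset":[0,0,0],"rotation":[0,0,0.07]},{"offset":[0,0,0],"rotation":[0,0,0.07]},{"offset":[0,0,0],"rotation":[0,0,0.07]},{"offset":[0,0,0],"rotation":[0,0,0.07]},{"offset":[0,0,0],"rotation":[0,0,0.07]},{"offset":[0,0,0],"rotation":[0,0,0.07]}]}}

```text
time: 15.82
tool_pos: [0.5062, 0.0079, 0.2049]
tool_rot: [3.131, -0.01, 0.862]
contact_force: [1.3, 1.0, 0.1]
opening: 0.042
```

Run:
```python
from h import *
tz(4)
```

```text
T [-0.019  0.132  0.042] sdz 0.036 F [ 1.72  0.56 -0.01] yaw deg 49.61 q6 0.567 op 0.0418 pos [0.5061 0.0079 0.2049] t 15.97
```

Call:
{"op": "apply_moves", "data": {"motion": [{"offset":[0,0,0],"rotation":[0,0,0.07]},{"offset":[0,0,0],"rotation":[0,0,0.07]},{"offset":[0,0,0],"rotation":[0,0,0.07]},{"offset":[0,0,0],"rotation":[0,0,0.07]},{"offset":[0,0,0],"rotation":[0,0,0]}]}}

```text
time: 16.43
tool_pos: [0.5063, 0.0078, 0.2048]
tool_rot: [3.133, -0.012, 0.588]
contact_force: [1.2, 0.1, -0.2]
opening: 0.0414
```

Run:
```python
from h import *
tz(4)
```

```text
T [0.01  0.116 0.077] sdz 0.02 F [ 1.28  0.42 -0.43] yaw deg 33.91 q6 0.841 op 0.0416 pos [0.5063 0.0078 0.2048] t 16.58
```

Call:
{"op": "apply_moves", "data": {"motion": [{"offset":[0,0,0],"rotation":[0,0,0.07]},{"offset":[0,0,0],"rotation":[0,0,0.07]},{"offset":[0,0,0],"rotation":[0,0,0.06]},{"offset":[0,0,0],"rotation":[0,0,0]}]}}

```text
time: 16.97
tool_pos: [0.5064, 0.0076, 0.2049]
tool_rot: [3.136, -0.014, 0.39]
contact_force: [1.1, 0.6, -0.6]
opening: 0.0415
```

Run:
```python
from h import *
tz(4)
```

```text
T [-0.005  0.123 -0.111] sdz 0.038 F [ 1.16  0.8  -0.5 ] yaw deg 22.56 q6 1.039 op 0.0417 pos [0.5064 0.0076 0.2049] t 17.12
```

Call:
{"op": "apply_moves", "data": {"motion": [{"offset":[0,0,0],"rotation":[0,0,0.07]},{"offset":[0,0,0],"rotation":[0,0,0]},{"offset":[0,0,0],"rotation":[0,0,0]}]}}

```text
time: 17.42
tool_pos: [0.5064, 0.0076, 0.2049]
tool_rot: [3.136, -0.014, 0.327]
contact_force: [1.3, 0.5, -0.2]
opening: 0.042
```

Run:
```python
from h import *
tz(5)
```

```text
T [-0.029  0.142  0.004] sdz 0.023 F [ 1.56  0.45 -0.54] yaw deg 18.67 q6 1.107 op 0.0417 pos [0.5064 0.0076 0.2049] t 17.62
```

Torque is zero after 99.4° clockwise, so the knob sits in the fifth detent. Releasing and retreating straight up.

Call:
{"op": "apply_moves", "data": {"motion": [{"offset":[0,0,0],"rotation":[0,0,0]},{"offset":[0,0,0],"rotation":[0,0,0]},{"offset":[0,0,0],"rotation":[0,0,0]},{"offset":[0,0,0],"rotation":[0,0,0]},{"offset":[0,0,0],"rotation":[0,0,0]},{"offset":[0,0,0],"rotation":[0,0,0]},{"offset":[0,0,0],"rotation":[0,0,0]},{"offset":[0,0,0],"rotation":[0,0,0]},{"offset":[0,0,0],"rotation":[0,0,0]}], "grip": 0}}

```text
time: 18.42
tool_pos: [0.5056, 0.0075, 0.2048]
tool_rot: [3.136, -0.012, 0.328]
contact_force: [-0.1, -0.4, -0.3]
opening: 0.0909
```

Call:
{"op": "apply_moves", "data": {"motion": [{"offset":[0,0,-15],"rotation":[0,0,0]},{"offset":[0,0,-25],"rotation":[0,0,0]},{"offset":[0,0,-25],"rotation":[0,0,0]},{"offset":[0,0,-25],"rotation":[0,0,0]},{"offset":[0,0,0],"rotation":[0,0,0]},{"offset":[0,0,0],"rotation":[0,0,0]},{"offset":[0,0,0],"rotation":[0,0,0]}]}}

```text
time: 19.0
tool_pos: [0.5036, 0.0076, 0.2974]
tool_rot: [3.138, -0.009, 0.328]
contact_force: [1.0, -0.2, -0.6]
opening: 0.0917
```

Run:
```python
from h import *
st()
p=read_camera('scene');save('s9',p)
p=read_camera('wrist');save('w9',p)
```

```text
19.0 pos [0.5036 0.0076 0.2974] rot [ 3.138 -0.009  0.328] q [-1.380e-01  2.940e-01  1.579e+00  1.000e-03  1.259e+00  1.105e+00] F [ 0.97 -0.21 -0.56] T [-0.076  0.214 -0.032] op 0.0917
```

View pics/s9.png

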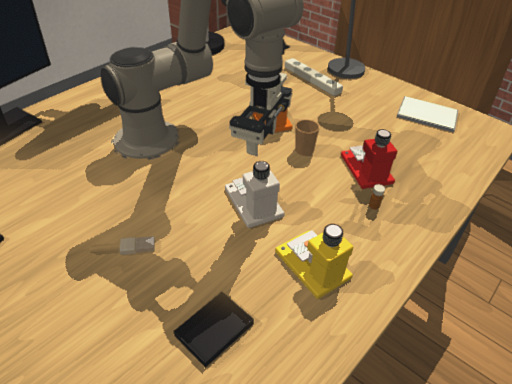

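The gripper is clear above the white stand's knob at (261,171), and the cup, vial, brush and tray are where they were.

```bash
python3 -c "
from cell import *
print(hand_in())"
```

```text
the job is handed in; nothing more can be done
None
```

I turned the white stage's knob anticlockwise to its bottom stop, then clockwise five clicks, let go and handed the job in at about 19 s of the 72 s allowed.

- **Bottom stop:** I felt it at 0.27 N m, about 2–3° past the lowest click. Ordinary clicks peaked at about 0.1 N m. It was reached five clicks below where the knob started. I backed off to the lowest click, let go for a moment and took a fresh grip before turning back.
- **Five clicks:** the gripper turned 99.4° clockwise. The torque readings I took along the way matched the expected click positions. It was near zero (0.004 N m) at the end, so the knob sits in a click and did not appear to slip.
- **Last checks:** the gripper is open and clear, about 90 mm above its grip height. In the last scene picture the cup, vial, brush and tray look unmoved; I checked this by eye only. No checks failed or disagreed.
- **Not confirmed:** I did not read the table height directly, because a click moves it only 0.1 mm. The click count rests on the torque readings and the gripper angle.

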